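# Finish the drying stack of painted slats

### The arm

A 6-joint arm with a two-finger parallel gripper is mounted at the origin on the work surface. World frame = base frame: x ahead of the robot, y to its left, z up, the work surface at z = 0. Lengths are in mm, angles in rad, forces in N, time in s.
With the tool pointing down it reaches from about 350 to 775 mm from the base axis. Payload 7.3 kg.
Tool frame: the origin (TCP) lies midway between the tips of the shut fingers; the grasp point (between the pads) lies 19 mm behind it; z points along the fingers, y is the direction in which the jaws open and shut (so a half turn about z gives the same grasp; the last joint's range is limited). The gripper opens to 92 mm and grips with 3 to 60 N. Pads are 19 mm wide; open, the fingers measure 130 mm over their backs; the gripper's body (75 mm by 190 mm) begins 47 mm behind the grasp point.
Start: joints at [-1.256, 0.342, 1.524, -0, 1.275, -0.146], TCP at [233.473, -470.25, 226.741] pointing down, gripper open.
Joint ranges: [-2.53, 2.53], [-0.77, 2.02], [0.04, 2.7], [-1, 4.14], [0.28, 2.66], [-3.11, 3.11]. Speed limits (rad/s): [2.57, 2.57, 3.14, 3.14, 3.14, 3.14].

### API

Orientations are given as [roll, pitch, yaw] about the fixed x, y, z axes, in that order (R = Rz(yaw) Ry(pitch) Rx(roll)).
In Python, from plant import sensors, imaging, ticket gives the robot as it stands. The module is installed in compiled form; this text tells all that it offers.
- The arm moves only by the tool arm_command, never from a script. Its argument "increments" is one flat list of numbers, 5 for each row, row after row: the closure, from 0 (fully open) to 1 (shut), then the shift along the tool's x, y, z in mm, then the turn about the tool's z in degrees. In form: [hand, dx, dy, dz, spin, hand, dx, dy, dz, spin, ...]. A call has 1 to 20 rows; each row is the pose to reach, as a shift and turn from the pose commanded when the call began, along the tool's axes at that moment; what a row does not reach only later rows make up. A row lasts 1/8 s, in which the tool goes at most 62.5 mm and 10.7 degrees, less where a joint would pass 70% of its speed; a pose out of reach is approached as far as the arm can. A call with a gripper value outside its range is refused whole. The fingers move at their own pace and stop on an object; the grip force is fixed at half the most. Time passes only in rows, so rows that repeat a pose let the fingers close. It gives the time, the measured TCP pose, the force and the opening at its end, in the units of the state.
- sensors.get_obs(): the state, without advancing time (a new reading comes with each control period).
- imaging.capture(name): name is "scene" or "top" or "wrist"; returns the picture (400x640x3 uint8, blue, green, red); there is no depth.
- imaging.calibration(name): a dict with "fx", "fy", "cx", "cy" (pixels), "world_to_cam" (4x4, takes a point from world to camera coordinates); the wrist camera has in their place "hand_eye" (4x4, takes a point from camera to tool coordinates, whose origin is the TCP and whose axes are the flange's). Camera axes: x right, y down, z forward; pixel columns grow to the right and rows downward; lengths in mm; the calibration is good to about 2 mm. The wrist camera is an equidistant fisheye: a pixel r from the principal point sees the ray r / f radians off the axis. A picture is of the moment at which its call begins: read the wrist's pose just before it. calibration takes no time and is no camera call.
- ticket.close_job(): hands the job in, once; it reports no verdict.
The state is a dict: "time": time; "joint_positions": joint angles; "dq": joint speeds; "tau": joint torques, N m; "tool_pos": TCP position; "tcp_rot": TCP orientation; "contact_force": force on the tool from outside, world axes, zero at the start; "moment": the same for the moment, N m; "grip_width": finger opening in mm.
Only numpy, scipy, OpenCV 4.12 (cv2) and the standard library are available. Lean on these libraries where they do the work, as an engineer would, in place of code of your own. Each camera call takes 0.05 s, during which the arm holds its last target. There are 200 camera calls.

### The job

Finish the crosswise drying stack on the plywood board: lay the loose blue slat across the two bare bearers on their free pair of blue bands, parallel to the blue slat already there. Then lay the two yellow slats on top, across the blue ones, one straight above each bearer, every slat centred. Set the slats down rather than dropping them, and leave the glue bottle, the paint jar and the brush where they are.

Things in the scene. Friction and masses are not known exactly. Their poses are not given: they have to be found in the camera images.
- board: Fixed plywood drying board, 190 x 190 x 12 mm, turned any way round; origin at the centre of its underside, z up. On it are two bare bearers, 180 mm long along the board's x axis, 28 wide, 20 high, centred at x = 0, y = -60 and +60 mm, tops 32 mm above the table. Blue bands 30 mm wide across the bearers at x = -60 (free) and +60 mm (slat laid) mark the blue slats' places.
- blue_place (a point): Where the centre of the loose blue slat belongs: on the board at x = -60, y = 0, 42 mm above the table, midway between the free bands. Axes are the board's: the slat lies along y.
- top_place_1 (a point): Where the centre of one yellow slat belongs: on the board at x = 0, y = -60, 62 mm above the table, above one bearer, on top of both blue slats. Axes are the board's: the slat lies along x.
- top_place_2 (a point): The same for the other yellow slat: on the board at x = 0, y = +60, 62 mm above the table; it lies along the board's x axis.
- blue_laid_mid (a point): The blue slat that already lies across the bearers (loose, only resting there), 180 mm long, 28 mm wide, 20 mm high, about 50 g, painted wood with bare ends. This point is its centre, half-way up; its x axis runs along the length, z up (either end may point either way: the ends are alike).
- blue_loose_mid (a point): The loose blue slat, lying flat on the table, 180 mm long, 28 mm wide, 20 mm high, about 50 g, painted wood with bare ends. This point is its centre, half-way up; its x axis runs along the length, z up (either end may point either way: the ends are alike).
- yellow_a_mid (a point): One of the two yellow slats (they are interchangeable), lying flat on the table, 180 mm long, 28 mm wide, 20 mm high, about 50 g, painted wood with bare ends. This point is its centre, half-way up; its x axis runs along the length, z up (either end may point either way: the ends are alike).
- yellow_b_mid (a point): The other yellow slat, lying flat on the table, 180 mm long, 28 mm wide, 20 mm high, about 50 g, painted wood with bare ends. This point is its centre, half-way up; its x axis runs along the length, z up (either end may point either way: the ends are alike).
- glue: Bystander: white glue bottle with orange cap, 52 mm across, 150 mm high, standing; origin at the centre of its underside.
- jar: Bystander: blue paint jar with white lid, 60 mm across, 65 mm high, standing; origin at the centre of its underside.
- brush: Bystander: paint brush lying on the table, roughly 200 mm long; origin at the underside near its middle, its x axis along its length.
Things that resemble listed ones, but are neither listed nor needed, are in the scene too. Leave any pink or purple look-alike of the part that bears blue_loose_mid alone.

How it is judged (in metres and radians):
On the way:
1. The loose blue slat lies on the free pair of bands and is let go (x of blue_loose_mid in the frame of board between -0.075 and -0.045 m and y of blue_loose_mid in the frame of board between -0.02 and 0.02 m and z of blue_loose_mid in the frame of board between 0.038 and 0.046 m and angle between the x axis of blue_loose_mid and the y axis of board, either way round below 0.17 rad and contact force between blue_loose and the fingers below 0.05 N), for 0.2 s.
At the end, for the whole second after the job is handed in: Both blue slats lie on the bearers over their bands and both yellow ones on top across them, one above each bearer, all at rest: centres within 15 mm sideways, 20 mm lengthwise and 4 mm in height of their places, directions within 0.17 rad (x of blue_loose_mid in the frame of board between -0.075 and -0.045 m and y of blue_loose_mid in the frame of board between -0.02 and 0.02 m and z of blue_loose_mid in the frame of board between 0.038 and 0.046 m and angle between the x axis of each of blue_loose_mid, blue_laid_mid and the y axis of board, either way round below 0.17 rad and x of blue_laid_mid in the frame of board between 0.045 and 0.075 m and y of blue_laid_mid in the frame of board between -0.02 and 0.02 m and z of blue_laid_mid in the frame of board between 0.038 and 0.046 m and ((x of yellow_a_mid in the frame of board between -0.02 and 0.02 m and y of yellow_a_mid in the frame of board between 0.045 and 0.075 m and z of yellow_a_mid in the frame of board between 0.058 and 0.066 m and angle between the x axis of each of yellow_a_mid, yellow_b_mid and the x axis of board, either way round below 0.17 rad and x of yellow_b_mid in the frame of board between -0.02 and 0.02 m and y of yellow_b_mid in the frame of board between -0.075 and -0.045 m and z of yellow_b_mid in the frame of board between 0.058 and 0.066 m) or (x of yellow_a_mid in the frame of board between -0.02 and 0.02 m and y of yellow_a_mid in the frame of board between -0.075 and -0.045 m and z of yellow_a_mid in the frame of board between 0.058 and 0.066 m and angle between the x axis of each of yellow_a_mid, yellow_b_mid and the x axis of board, either way round below 0.17 rad and x of yellow_b_mid in the frame of board between -0.02 and 0.02 m and y of yellow_b_mid in the frame of board between 0.045 and 0.075 m and z of yellow_b_mid in the frame of board between 0.058 and 0.066 m)) and linear speed of each of blue_laid, blue_loose, yellow_a, yellow_b below 0.02 m/s); the robot touches nothing.
It fails at once if The glue bottle is moved by more than 30 mm (distance of glue from where it was at the start of the episode above 0.03 m).
It fails at once if The paint jar is moved by more than 30 mm (distance of jar from where it was at the start of the episode above 0.03 m).
It fails at once if The brush is moved by more than 30 mm (distance of brush from where it was at the start of the episode above 0.03 m).
It fails at once if A slat is dropped or thrown: moves faster than 0.5 m/s while not held by the fingers (a fall of some 13 mm or more) ((linear speed of blue_laid above 0.5 m/s and contact force between blue_laid and the fingers below 0.01 N) or (linear speed of blue_loose above 0.5 m/s and contact force between blue_loose and the fingers below 0.01 N) or (linear speed of yellow_a above 0.5 m/s and contact force between yellow_a and the fingers below 0.01 N) or (linear speed of yellow_b above 0.5 m/s and contact force between yellow_b and the fingers below 0.01 N)).
It also fails if it takes over 72 s, if anything falls off the work surface, if the arm or the gripper's body presses on something with over 40 N, if the wrist force passes 120 N, or if a joint passes its speed limit or range.

## Working session

There is one attempt and no reset: what is moved stays moved. The work goes in short steps, Python scripts to look and compute and a tool call to move; the robot and the scene stay as the last step left them, time stands still between calls to the robot, and variables do not carry over. Pictures are saved under pics/ and viewed, about 8 in all and at most 12, crops included, and the job is handed in when it is done.

Besides the shell and the picture viewer there is one more tool, called after ">>>" by a JSON object that holds its "method" and its "body". arm_command: Moves the arm, as the interface text tells. Its arguments: {"type":"object","properties":{"increments":{"type":"array","items":{"type":"number"}}},"required":["increments"]}

```bash
mkdir -p pics
python3 - <<'E'
from plant import sensors, imaging
import cv2,numpy as np
o=sensors.get_obs();print({k:np.round(v,3) for k,v in o.items()})
for n in("top","scene"):
    im=imaging.capture(n);cv2.imwrite(f"pics/{n}0.png",im)
    print(n,imaging.calibration(n))
print(imaging.calibration("wrist"))
E
```

```text
{'time': np.float64(0.0), 'joint_positions': array([-1.256,  0.343,  1.525, -0.   ,  1.275, -0.146]), 'dq': array([-0.001, -0.   , -0.001, -0.001, -0.001,  0.001]), 'tau': array([ 2.0000e-03, -4.3124e+01, -2.4421e+01,  7.2000e-02,  5.6000e-02,
       -0.0000e+00]), 'tool_pos': array([ 233.333, -469.834,  226.02 ]), 'tcp_rot': array([-3.14 , -0.   ,  0.461]), 'contact_force': array([-0.505, -0.027,  0.552]), 'moment': array([ 0.031, -0.017, -0.035]), 'grip_width': np.float64(92.087)}
top {'fx': 500.1530421109638, 'fy': 500.1530421109638, 'cx': 312.4542035806226, 'cy': 199.40738682884734, 'world_to_cam': array([[-9.25213348e-03, -9.99957038e-01, -5.66512645e-04,
         9.71958657e+00],
       [-9.98473664e-01,  9.26925449e-03, -5.44465135e-02,
         5.17757268e+02],
       [ 5.44494255e-02,  6.19015465e-05, -9.98516528e-01,
         1.40111741e+03],
       [ 0.00000000e+00,  0.00000000e+00,  0.00000000e+00,
         1.00000000e+00]])}
scene {'fx': 415.451782443289, 'fy': 415.451782443289, 'cx': 323.3505669829821, 'cy': 201.19025514525083, 'world_to_cam': array([[ 6.92302030e-01,  7.21381685e-01, -1.80655561e-02,
        -3.48327713e+02],
       [ 4.95601100e-01, -4.93521476e-01, -7.14714000e-01,
        -1.97581753e+02],
       [-5.24497329e-01,  4.85844644e-01, -6.99183476e-01,
         1.61146682e+03],
       [ 0.00000000e+00,  0.00000000e+00,  0.00000000e+00,
         1.00000000e+00]])}
{'fx': 309.70691628693146, 'fy': 309.70691628693146, 'cx': 323.6065305193839, 'cy': 196.17298904787242, 'hand_eye': array([[-4.99618997e-04, -9.52700384e-01, -3.03910726e-01,
         8.11643339e+01],
       [ 9.99999831e-01, -5.65864935e-04,  1.29909292e-04,
         3.76227259e-01],
       [-2.95737055e-04, -3.03910610e-01,  9.52700506e-01,
        -1.58149433e+02],
       [ 0.00000000e+00,  0.00000000e+00,  0.00000000e+00,
         1.00000000e+00]])}
```

View pics/top0.png

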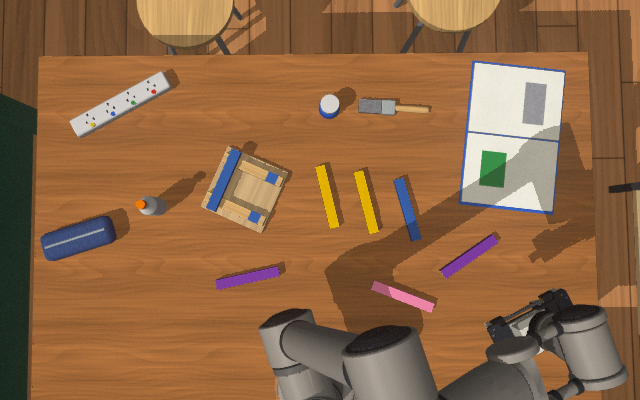

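View pics/scene0.png

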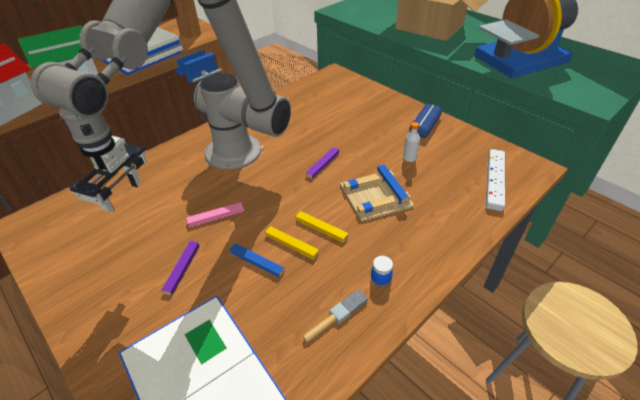

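The top view shows yellow slats at (327,195) and (367,201), and the loose blue slat at (407,209). The laid blue slat is at (224,180), the free bands at (272,178) and (254,217), and the glue bottle at (148,205). The jar and brush are well away, and the scene view agrees.

```bash
cat > h.py <<'E'
import cv2,numpy as np
from plant import imaging
def ray_plane(c,px,z):
    M=c["world_to_cam"];R=M[:3,:3];o=-R.T@M[:3,3]
    px=np.atleast_2d(px).astype(float)
    d=np.c_[(px[:,0]-c["cx"])/c["fx"],(px[:,1]-c["cy"])/c["fy"],np.ones(len(px))]@R
    return (o+d*((z-o[2])/d[:,2])[:,None])[:,:2]
def blobs(im,lo,hi,amin=30):
    m=cv2.inRange(cv2.cvtColor(im,cv2.COLOR_BGR2HSV),lo,hi)
    return [c for c in cv2.findContours(m,cv2.RETR_EXTERNAL,cv2.CHAIN_APPROX_NONE)[0] if cv2.contourArea(c)>amin]
def slat(c,cnt,z):
    p=ray_plane(c,cnt[:,0,:],z).astype(np.float32)
    (x,y),(w,h),a=cv2.minAreaRect(p)
    if w<h:a+=90
    return x,y,max(w,h),min(w,h),(a+90)%180-90
Y=((20,150,90),(35,255,255));B=((100,120,60),(118,255,255))
E
python3 - <<'E'
from h import *
im=cv2.imread("pics/top0.png");c=imaging.calibration("top")
for n,r in(("Y",Y),("B",B)):
    for b in blobs(im,*r):
        x,y,w,h=cv2.boundingRect(b)
        if n=="B" and (x>440 or x<180): continue
        for z in (20,32,52): print(n,(x,y,w,h),z,np.round(slat(c,b,z),1))
for n,p,z in(("glue",(148,205),150),("jar",(330,102),65)): print(n,ray_plane(c,p,z))
E
```

```text
Y (353, 170, 26, 64) 20 [ 510.2 -144.5  179.    29.5   13.6]
Y (353, 170, 26, 64) 32 [ 509.6 -143.3  177.5   29.3   13.6]
Y (353, 170, 26, 64) 52 [ 508.6 -141.1  174.9   28.9   13.6]
Y (315, 165, 24, 64) 20 [526.6 -35.6 180.1  28.   13.1]
Y (315, 165, 24, 64) 32 [525.8 -35.2 178.5  27.7  13.1]
Y (315, 165, 24, 64) 52 [524.6 -34.6 176.   27.3  13.1]
B (248, 211, 13, 12) 20 [470.7 169.8  27.8  27.2  66.6]
B (248, 211, 13, 12) 32 [470.5 168.4  27.5  27.   66.6]
B (248, 211, 13, 12) 52 [470.  166.1  27.1  26.6  66.6]
B (394, 178, 27, 63) 20 [ 487.7 -260.6  177.8   29.3   15. ]
B (394, 178, 27, 63) 32 [ 487.3 -258.3  176.3   29.    15. ]
B (394, 178, 27, 63) 52 [ 486.6 -254.5  173.8   28.6   15. ]
B (265, 172, 13, 12) 20 [580.  120.3  27.7  26.6 -26.8]
B (265, 172, 13, 12) 32 [578.8 119.3  27.5  26.4 -26.8]
B (265, 172, 13, 12) 52 [576.8 117.7  27.1  26.  -26.8]
B (206, 149, 35, 62) 20 [576.2 256.8 181.7  27.9 -24.1]
B (206, 149, 35, 62) 32 [575.  254.6 180.1  27.6 -24.1]
B (206, 149, 35, 62) 52 [573.1 251.1 177.5  27.2 -24.1]
B (319, 104, 20, 14) 20 [766.2 -39.2  56.7  32.5  74.5]
B (319, 104, 20, 14) 32 [763.4 -38.8  56.2  32.2  74.5]
B (319, 104, 20, 14) 52 [758.8 -38.2  55.4  31.8  74.5]
glue [[499.99999389 425.43746193]]
jar [[783.53113422 -45.94061758]]
```

```bash
cat >> h.py <<'E'
from plant import sensors
def inc(x,y,z,yawdeg):
    "shift in tool axes (tool down) and spin to reach a world pose"
    o=sensors.get_obs();p=o["tool_pos"];w=o["tcp_rot"][2]
    d=np.array([x,y,z])-p;c,s=np.cos(w),np.sin(w)
    print("inc",np.round([c*d[0]+s*d[1],s*d[0]-c*d[1],-d[2]],1),"spin",round((np.degrees(w)-yawdeg+90)%180-90,1),"from",np.round(p,1),round(np.degrees(w),1))
E
python3 -c "
from h import *
inc(487.7,-260.6,130,15)"
```

```text
inc [320.9 -74.4  96.1] spin 11.4 from [ 233.4 -469.9  226.1] 26.4
```

>>> {"method": "arm_command", "body": {"increments": [0, 160, -37, 48, 6, 0, 160, -37, 48, 6, 0, 160, -37, 48, 6, 0, 321, -74, 96, 11.4, 0, 321, -74, 96, 11.4, 0, 321, -74, 96, 11.4, 0, 321, -74, 96, 11.4, 0, 321, -74, 96, 11.4]}}

```text
time: 1.1
tool_pos: [487.7, -261.4, 130.5]
tcp_rot: [-3.141, 0.001, 0.262]
contact_force: [-1.2, -0.5, -0.9]
grip_width: 92.1
```

Run:
```python
from h import *
inc(487.7,-260.6,4,15)
im=imaging.capture("wrist");cv2.imwrite("pics/w1.png",im)
```

```text
inc [  0.2  -0.7 126.5] spin 0.0 from [ 487.7 -261.4  130.5] 15.0
```

View pics/w1.png

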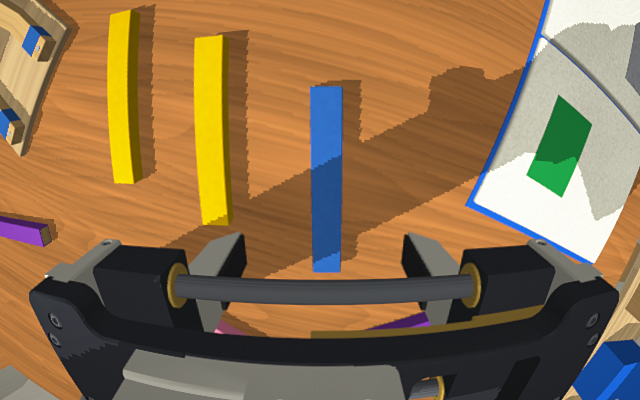

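The wrist view shows the blue slat centred between the fingers (col 327, rows 87–271) and upright in the frame. I'll check its lengthwise position from this closer view.

```bash
cat >> h.py <<'E'
from scipy.spatial.transform import Rotation as Ro
def wrist_plane(o,px,z):
    c=imaging.calibration("wrist");px=np.atleast_2d(px).astype(float)
    q=(px-[c["cx"],c["cy"]])/c["fx"];t=np.linalg.norm(q,axis=1)
    d=np.c_[q*(np.sin(t)/np.maximum(t,1e-9))[:,None],np.cos(t)]
    H=c["hand_eye"];R=Ro.from_euler("xyz",o["tcp_rot"]).as_matrix()
    p=R@H[:3,3]+o["tool_pos"];d=d@(R@H[:3,:3]).T
    return (p+d*((z-p[2])/d[:,2])[:,None])[:,:2]
def wslat(o,cnt,z):
    (x,y),(w,h),a=cv2.minAreaRect(wrist_plane(o,cnt[:,0,:],z).astype(np.float32))
    if w<h:a+=90
    return np.round([x,y,max(w,h),min(w,h),(a+90)%180-90],1)
E
python3 - <<'E'
from h import *
im=cv2.imread("pics/w1.png");o=sensors.get_obs()
for n,r in(("Y",Y),("B",B)):
    for b in blobs(im,*r,500): print(n,cv2.boundingRect(b),wslat(o,b,20))
print(wrist_plane(o,[(326.5,86.5),(326.5,271.5)],20))
E
```

```text
Y (311, 305, 233, 33) [ 361.9 -443.1  313.3   18.6  -75. ]
Y (194, 35, 39, 191) [ 514.9 -150.   179.4   33.6   13.5]
Y (107, 10, 36, 174) [531.9 -43.5 179.3  40.3  12.9]
B (572, 340, 68, 60) [  195.2 -1228.7   789.4   184.     77.9]
B (310, 86, 32, 186) [ 493.1 -263.5  177.9   27.    15.2]
B (466, 0, 127, 265) [ 616.2 -541.8  253.2  244.6   83. ]
[[ 578.62129527 -240.9542389 ]
 [ 406.86143266 -287.24802895]]
```

>>> {"method": "arm_command", "body": {"increments": [0, 2, 1.5, 40, 0, 0, 2, 1.5, 80, 0, 0, 2, 1.5, 105, 0, 0, 2, 1.5, 118, 0, 0, 2, 1.5, 125, 0, 0, 2, 1.5, 125, 0, 1, 2, 1.5, 125, 0, 1, 2, 1.5, 125, 0, 1, 2, 1.5, 125, 0, 1, 2, 1.5, 125, 0, 1, 2, 1.5, 125, 0, 1, 2, 1.5, 125, 0, 1, 2, 1.5, 125, 0, 1, 2, 1.5, 125, 0]}}

```text
time: 2.9
tool_pos: [490.4, -262.2, 5.7]
tcp_rot: [3.142, 0.0, 0.262]
contact_force: [0.6, 0.5, 0.5]
grip_width: 27.7
```

>>> {"method": "arm_command", "body": {"increments": [1, 0, 0, -30, 0, 1, 0, 0, -90, 0, 1, 0, 0, -150, 0, 1, 0, -50, -195, 0, 1, 5, -110, -195, 10, 1, 10, -170, -195, 20, 1, 15, -230, -195, 30, 1, 20, -290, -195, 39.4, 1, 25, -327, -195, 39.4, 1, 25, -327, -195, 39.4, 1, 25, -327, -195, 39.4, 1, 25, -327, -195, 39.4]}}

```text
time: 4.4
tool_pos: [430.2, 59.1, 200.7]
tcp_rot: [3.141, -0.0, -0.427]
contact_force: [0.7, 0.4, -0.4]
grip_width: 27.9
```

Run:
```python
from h import *
o=sensors.get_obs();print(o["tool_pos"],o["tcp_rot"],o["grip_width"])
im=imaging.capture("wrist");cv2.imwrite("pics/w2.png",im)
for b in blobs(im,*B,150): print(cv2.boundingRect(b),wslat(o,b,32),wslat(o,b,52))
```

```text
[430.1925735   59.09781789 200.65425179] [ 3.14131124e+00 -1.46568457e-04 -4.27308379e-01] 27.932036195015595
(301, 305, 46, 26) [252.8 138.4  61.4  45.4  65.5] [268.1 131.4  57.6  42.6  65.5]
(207, 167, 27, 27) [475.2 165.3  32.2  30.6  64.9] [476.9 156.7  30.2  28.7  64.9]
(294, 80, 59, 200) [417.5  63.  234.8  63.5 -24.7] [422.8  60.6 220.5  59.6 -24.7]
(201, 62, 26, 27) [583.  118.5  29.1  28.9  65.7] [578.2 112.7  27.3  27.1  65.7]
(107, 61, 40, 150) [578.7 255.7 188.8  47.9 -23.5] [574.1 241.5 177.3  45.  -23.5]
(583, 0, 57, 10) [ 503.3 -461.4  174.7   15.7   84.6] [ 503.3 -431.7  164.    14.8   84.6]
```

View pics/w2.png

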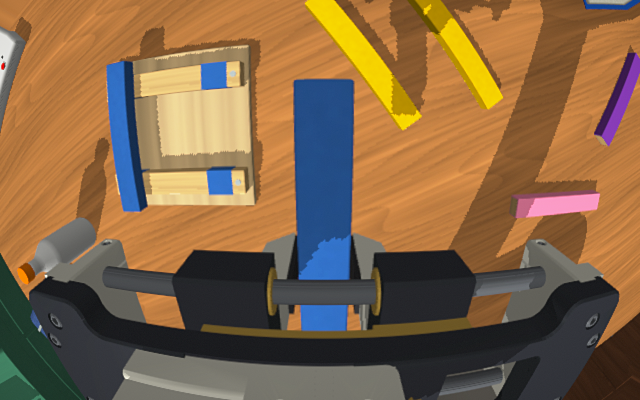

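The bands are at (221,180) and (213,75), and the slat is held straight. The wrist and top estimates of the place differ by about 4 mm lengthwise and about 0 sideways, so I'll use the mean.

>>> {"method": "arm_command", "body": {"increments": [1, 20, -50, 0, 0, 1, 45, -100, 0, 0, 1, 53, -116.5, 40, 0, 1, 53, -116.5, 80, 0, 1, 53, -116.5, 120, 0, 1, 53, -116.5, 145, 0, 1, 53, -116.5, 155, 0, 1, 53, -116.5, 159, 0, 1, 53, -116.5, 162, 0, 1, 53, -116.5, 162.5, 0, 1, 53, -116.5, 162.5, 0]}}

```text
time: 5.82
tool_pos: [526.6, 144.4, 38.8]
tcp_rot: [-3.141, -0.001, -0.426]
contact_force: [-1.0, -0.5, -0.2]
grip_width: 27.4
```

>>> {"method": "arm_command", "body": {"increments": [1, 0, 0, 0.8, 0, 1, 0, 0, 0.8, 0, 0, 0, 0, 0.8, 0, 0, 0, 0, 0.8, 0, 0, 0, 0, 0.8, 0, 0, 0, 0, 0.8, 0, 0, 0, 0, 0.8, 0, 0, 0, 0, 0.8, 0, 0, 0, 0, 0.8, 0, 0, 0, 0, -20, 0, 0, 0, 0, -70, 0, 0, 0, 0, -120, 0, 0, 0, 0, -160, 0, 0, 0, 0, -160, 0]}}

```text
time: 7.58
tool_pos: [528.0, 144.6, 201.7]
tcp_rot: [-3.138, -0.006, -0.426]
contact_force: [0.1, -0.6, -0.8]
grip_width: 92.0
```

Run:
```python
from h import *
inc(528.5,-38,100,13.2)
o=sensors.get_obs();c=imaging.calibration("top")
im=imaging.capture("wrist");cv2.imwrite("pics/w3.png",im)
for b in blobs(im,*B,300): print("w",cv2.boundingRect(b),wslat(o,b,52))
```

```text
inc [ 75.8 166.2 101.7] spin -37.6 from [528.  144.6 201.7] -24.4
w (0, 343, 36, 57) [ 287.1 1514.9  775.9  171.5  -70.9]
w (197, 97, 41, 143) [585.3 242.1 157.   36.  -23.2]
w (311, 93, 28, 165) [528.9 142.1 177.6  27.4 -24.5]
```

View pics/w3.png

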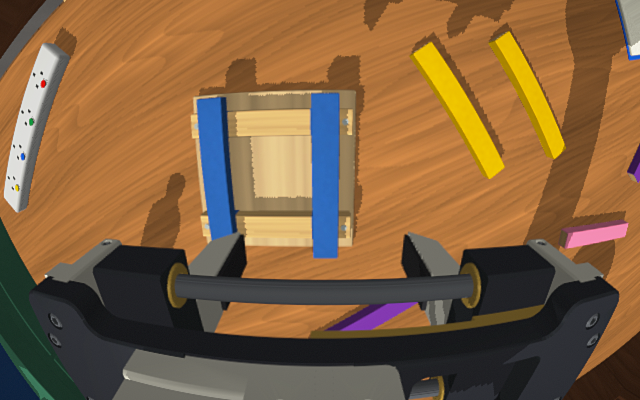

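The blue slat lies on both bands: the wrist puts it at (528.9,142.1) against a target of (529.1,141.9) with the same camera. Next is the first yellow slat.

>>> {"method": "arm_command", "body": {"increments": [0, 25, 55, 0, -10, 0, 50, 110, 20, -20, 0, 75, 160, 60, -30, 0, 76, 166, 100, -37.6, 0, 76, 166, 130, -37.6, 0, 76, 166, 165, -37.6, 0, 76, 166, 185, -37.6, 0, 76, 166, 195.5, -37.6, 0, 76, 166, 195.5, -37.6, 1, 76, 166, 195.5, -37.6, 1, 76, 166, 195.5, -37.6, 1, 76, 166, 195.5, -37.6, 1, 76, 166, 195.5, -37.6, 1, 76, 166, 195.5, -37.6, 1, 76, 166, 195.5, -37.6, 1, 76, 166, 195.5, -37.6, 1, 76, 166, 195.5, -37.6]}}

```text
time: 9.75
tool_pos: [526.9, -38.2, 2.7]
tcp_rot: [3.142, 0.0, 0.23]
contact_force: [0.3, 0.0, 0.5]
grip_width: 28.0
```

>>> {"method": "arm_command", "body": {"increments": [1, 0, 0, -30, 0, 1, 0, 0, -80, 0, 1, 0, 0, -135, 0, 1, 30, -45, -150, -10, 1, 60, -90, -150, -20, 1, 90, -135, -150, -30, 1, 115, -175, -150, -40, 1, 124, -187, -150, -50, 1, 124, -187, -140, -52.4, 1, 124, -187, -127, -52.4, 1, 124, -187, -127, -52.4, 1, 124, -187, -127, -52.4]}}

```text
time: 11.25
tool_pos: [605.1, 171.8, 129.8]
tcp_rot: [3.141, 0.0, 1.144]
contact_force: [0.6, -0.1, -0.7]
grip_width: 27.9
```

Run:
```python
from h import *
inc(605.2,172.5,55,65.6)
o=sensors.get_obs();print(o["grip_width"])
im=imaging.capture("wrist");cv2.imwrite("pics/w4.png",im)
for b in blobs(im,*Y,300): print(cv2.boundingRect(b),wslat(o,b,130+17))
```

```text
inc [ 0.7 -0.2 74.8] spin -0.1 from [605.1 171.8 129.8] 65.5
27.944116124942607
(202, 305, 269, 33) [595.6 131.1 173.9  25.5 -24.5]
(293, 74, 62, 206) [621.5 210.  104.   27.9  65.5]
```

View pics/w4.png

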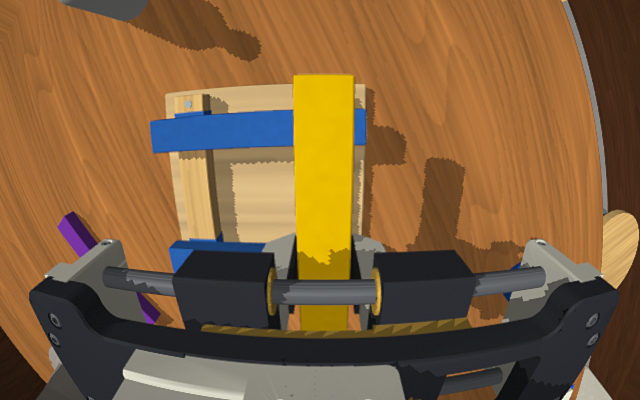

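The yellow slat is held straight over the right-hand bearer (cols 293–355), and its far-end position implies it is centred within about 3 mm. Lowering it now.

>>> {"method": "arm_command", "body": {"increments": [1, 0, 0, 30, 0, 1, 0, 0, 50, 0, 1, 0, 0, 62, 0, 1, 0, 0, 69, 0, 1, 0, 0, 73, 0, 1, 0, 0, 75, 0, 1, 0, 0, 75, 0]}}

```text
time: 12.18
tool_pos: [605.2, 172.2, 55.0]
tcp_rot: [3.141, -0.0, 1.145]
contact_force: [-0.9, 0.9, -1.7]
grip_width: 28.0
```

>>> {"method": "arm_command", "body": {"increments": [1, 0, 0, 0.3, 0, 0, 0, 0, 0.3, 0, 0, 0, 0, 0.3, 0, 0, 0, 0, 0.3, 0, 0, 0, 0, 0.3, 0, 0, 0, 0, 0.3, 0, 0, 0, 0, 0.3, 0, 0, 0, 0, 0.3, 0, 0, 0, 0, -20, 0, 0, 0, 0, -60, 0, 0, 0, 0, -100, 0, 0, 0, 0, -100, 0, 0, 0, 0, -100, 0]}}

```text
time: 13.8
tool_pos: [604.5, 172.1, 154.1]
tcp_rot: [-3.141, 0.001, 1.145]
contact_force: [-0.7, -0.5, -0.8]
grip_width: 91.7
```

Run:
```python
from h import *
inc(512.3,-146.5,4,13.6)
o=sensors.get_obs()
im=imaging.capture("wrist")
for b in blobs(im,*Y,300): print(cv2.boundingRect(b),wslat(o,b,72))
```

```text
inc [-328.2   47.6  150.1] spin 52.0 from [604.5 172.1 154.1] 65.6
(311, 305, 233, 33) [660.9  -8.5 279.9  16.  -24.3]
(461, 263, 20, 45) [702.5  27.5  58.6  21.1  80.2]
(306, 85, 37, 195) [608.1 180.4 168.4  28.   65.6]
```

>>> {"method": "arm_command", "body": {"increments": [0, -55, 8, 0, 10, 0, -110, 16, 0, 20, 0, -165, 24, 0, 30, 0, -220, 32, 10, 40, 0, -275, 40, 20, 50, 0, -328, 47.5, 40, 52, 0, -328, 47.5, 80, 52, 0, -328, 47.5, 110, 52, 0, -328, 47.5, 135, 52, 0, -328, 47.5, 145, 52, 0, -328, 47.5, 149, 52, 0, -328, 47.5, 149, 52]}}

```text
time: 15.35
tool_pos: [513.0, -146.2, 6.0]
tcp_rot: [3.141, -0.0, 0.238]
contact_force: [0.4, -0.1, -0.6]
grip_width: 91.8
```

>>> {"method": "arm_command", "body": {"increments": [1, 0, 0, 0, 0, 1, 0, 0, 0, 0, 1, 0, 0, 0, 0, 1, 0, 0, 0, 0, 1, 0, 0, 0, 0, 1, 0, 0, 0, 0, 1, 0, 0, 0, 0, 1, 0, 0, 0, 0]}}

```text
time: 16.35
tool_pos: [512.7, -146.2, 5.7]
tcp_rot: [3.142, 0.0, 0.237]
contact_force: [-0.0, -0.9, -0.8]
grip_width: 27.5
```

```bash
python3 -c "
from h import *
inc(497.1,222.5,57,65.6)"
```

```text
inc [  71.5 -362.   -51.3] spin -52.0 from [ 512.7 -146.2    5.7] 13.6
```

>>> {"method": "arm_command", "body": {"increments": [1, 0, 0, -30, 0, 1, 0, 0, -85, 0, 1, 0, 0, -140, 0, 1, 10, -50, -150, -8, 1, 20, -105, -150, -16, 1, 30, -160, -150, -24, 1, 40, -215, -150, -32, 1, 50, -270, -150, -40, 1, 60, -325, -150, -48, 1, 71.5, -362, -150, -52, 1, 71.5, -362, -150, -52, 1, 71.5, -362, -125, -52, 1, 71.5, -362, -125, -52, 1, 71.5, -362, -125, -52]}}

```text
time: 18.1
tool_pos: [497.5, 221.8, 131.3]
tcp_rot: [3.141, -0.0, 1.144]
contact_force: [0.8, -0.1, 0.3]
grip_width: 27.8
```

Run:
```python
from h import *
inc(497.1,222.5,57.7,65.6)
o=sensors.get_obs();print(o["grip_width"])
im=imaging.capture("wrist");cv2.imwrite("pics/w5.png",im)
for b in blobs(im,*Y,300): print(cv2.boundingRect(b),wslat(o,b,o["tool_pos"][2]+14.3),wslat(o,b,72))
```

```text
inc [ 0.5 -0.6 73.6] spin -0.1 from [497.5 221.8 131.3] 65.5
27.801991848598195
(202, 305, 269, 33) [487.3 178.5 177.2  26.2 -24.9] [465.2 118.3 267.8  39.6 -24.9]
(442, 92, 54, 180) [581.6 226.3 100.1  24.1  65.5] [607.8 190.5 151.3  36.4  65.5]
(293, 80, 61, 200) [513.  257.9 103.3  27.8  65.6] [504.2 238.3 156.2  42.   65.6]
```

View pics/w5.png

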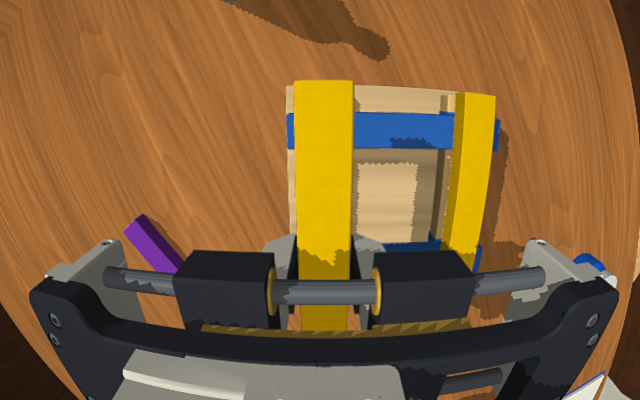

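The second yellow slat is held straight over the left bearer (cols 293–353), parallel to the first one (cols 442–496). Lowering it now.

>>> {"method": "arm_command", "body": {"increments": [1, 0.5, -0.5, 30, 0, 1, 0.5, -0.5, 50, 0, 1, 0.5, -0.5, 62, 0, 1, 0.5, -0.5, 69, 0, 1, 0.5, -0.5, 72.5, 0, 1, 0.5, -0.5, 73.3, 0, 1, 0.5, -0.5, 73.3, 0]}}

```text
time: 19.02
tool_pos: [497.1, 223.3, 57.8]
tcp_rot: [3.141, -0.0, 1.145]
contact_force: [-0.6, -0.3, -0.6]
grip_width: 27.5
```

Now I release it, rise and back away toward the robot's right so the top camera is clear.

>>> {"method": "arm_command", "body": {"increments": [0, 0, 0, 0, 0, 0, 0, 0, 0, 0, 0, 0, 0, 0, 0, 0, 0, 0, 0, 0, 0, 0, 0, 0, 0, 0, 0, 0, 0, 0, 0, 0, 0, -15, 0, 0, 0, 0, -50, 0, 0, 0, 0, -100, 0, 0, 0, 0, -150, 0, 0, -60, 0, -150, 0, 0, -120, 0, -150, 0, 0, -180, 0, -150, 0, 0, -240, 0, -150, 0, 0, -300, 0, -150, 0, 0, -360, 0, -150, 0, 0, -360, 0, -150, 0, 0, -360, 0, -150, 0]}}

```text
time: 21.28
tool_pos: [348.3, -104.7, 208.1]
tcp_rot: [3.14, -0.0, 1.144]
contact_force: [0.7, 1.5, 0.4]
grip_width: 91.8
```

Run:
```python
from h import *
im=imaging.capture("top");cv2.imwrite("pics/top1.png",im);c=imaging.calibration("top")
cv2.imwrite("pics/top1c.png",cv2.resize(im[60:280,100:420],None,fx=2.4,fy=2.4,interpolation=cv2.INTER_CUBIC))
for b in blobs(im,*Y): print("Y",cv2.boundingRect(b),np.round(slat(c,b,72),1))
for b in blobs(im,*B,20):
    if 190<cv2.boundingRect(b)[0]<300: print("B",cv2.boundingRect(b),np.round(slat(c,b,52),1))
```

```text
Y (200, 191, 64, 36) [493.9 225.1 179.7  29.1  65.6]
Y (218, 151, 64, 36) [602.  176.6 179.5  28.7  65.6]
B (245, 221, 11, 8) [448.3 177.1  25.9   9.8  63. ]
B (206, 204, 10, 7) [496.8 284.8  25.1  10.7  67.7]
B (252, 182, 21, 32) [522.8 143.8  89.4  26.9 -24.5]
B (270, 166, 10, 8) [598.8 108.9  24.7  13.5  66.2]
B (213, 164, 21, 33) [571.3 251.6  88.8  26.4 -23.6]
B (230, 149, 11, 8) [648.6 218.4  24.9  13.6  63.4]
```

View pics/top1c.png

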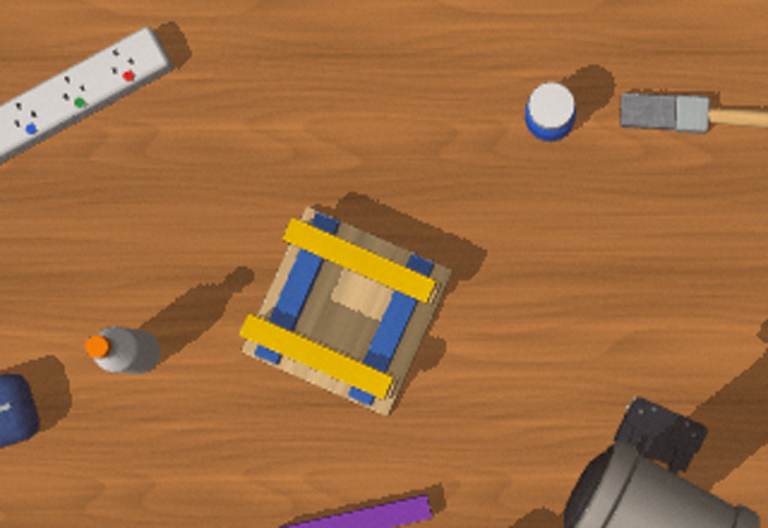

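The stack is complete and square in this picture. The yellow slats lie across both blue ones, and by the top camera each is within about 4 mm of its place. The glue (~(110,350) in the crop), jar (~(550,110)) and brush haven't moved.

```bash
python3 -c "
from plant import ticket
print(ticket.close_job())"
```

```text
the job is handed in; nothing more can be done
None
```

I laid the loose blue slat on the free bands and set the two yellow slats across the blue ones, one above each bearer. The job was handed in at about 21 s of the 72 s allowed; it reports no verdict.

- **Blue slats:** after release, the wrist camera put the loose slat within 1 mm of its place. The final top view showed the slat already laid still within about 2 mm of where it started.
- **Yellow slats:** in the final top view they were about 2–4 mm from their places and within 0.1° of the right direction.
- **Heights:** I did not measure these directly. I judged them from the tool heights at release and the picture.
- **Bystanders:** the glue bottle, jar and brush looked unmoved in the last picture; I did not measure them.
- **Disagreement:** the top and wrist cameras differed by about 4–6 mm, mostly along the slats. I aimed at the mean of the two, which is well inside the tolerances.

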